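# Close up the row of ingredient jars

## Task

Tidy the low wooden ingredient shelf: slide the three wide jars back so that each stands against the back rail, and close the green sliding end-stop up to them, so that they stand in one neat row, side by side and touching, between the fixed end wall and the end-stop (any order). The jars are too wide to grasp: push them, keeping them upright on the board. Leave the egg bowl, the kitchen scale and the bananas where they are.

Things in the scene. Friction and masses are not known exactly. Their poses are not given: they have to be found in the camera images.
- shelf: Low wooden shelf standing on the table (fixed). Origin on the table top; z up, x points to the back rail, y points along the rail towards the green end-stop, all in the shelf's own frame, which is turned about z. Board top at z = 30 mm; board from x = -110 (open front) to 75 mm. Back rail: its face towards the jars at x = 75 mm, top at z = 70 mm. Fixed end wall: inner face at y = -200 mm, 15 mm thick, top at z = 95 mm. No roof.
- endstop (a joint): How far the green sliding end-stop has been slid from its open end towards the fixed wall, m (0 = fully open, inner face at shelf y = +200 mm; at value q the inner face is at y = 200 mm - q). Limit 0.15. It slides along shelf -y, stays where it is left and takes some 2 N by itself; the jars it pushes along add a few N.
- endstop_face (a point): Centre of the outer face (the side away from the jars) of the green end-stop, an upright plate 165 mm deep along shelf x, 14 mm thick and 65 mm high above the board; this point is 33 mm above the board, at shelf x = -10 mm. Axes as the shelf's. Pushing here towards shelf -y slides the end-stop; the space outside it is open.
- jar_choc_center (a point): Centre, half-way up, of a round closed jar of chocolate pieces (dark brown) with a white lid bearing a disc of the same colour: 90 mm in diameter (too wide to grasp), 76 mm high, 0.28 to 0.56 kg, standing loose on the shelf's board (centre 38 mm above it). z up along its axis.
- jar_fruit_center (a point): Centre, half-way up, of a round closed jar of dried fruit (orange and dark red) with a white lid bearing a disc of the same colour: 90 mm in diameter (too wide to grasp), 76 mm high, 0.28 to 0.56 kg, standing loose on the shelf's board (centre 38 mm above it). z up along its axis.
- jar_candy_center (a point): Centre, half-way up, of a round closed jar of sugar sweets (pink) with a white lid bearing a disc of the same colour: 90 mm in diameter (too wide to grasp), 76 mm high, 0.28 to 0.56 kg, standing loose on the shelf's board (centre 38 mm above it). z up along its axis.
- egg_bowl: White bowl with eggs, 144 mm across, 70 mm high, origin under its centre. Bystander.
- scale: Flat green and white kitchen scale, 210 x 145 mm (x, y), 26 mm high, origin under its centre. Bystander.
- bananas: Two bananas lying on the table behind the shelf, about 210 mm long (own x) and 95 mm wide, 38 mm high, origin on the table under the middle. Bystander.
- jar_choc: The same jar as point jar_choc_center, origin at the centre of its underside.
- jar_fruit: The same jar as point jar_fruit_center, origin at the centre of its underside.
- jar_candy: The same jar as point jar_candy_center, origin at the centre of its underside.
Things that resemble listed ones, but are neither listed nor needed, are in the scene too. Leave any blue look-alike of the jar_fruit alone. What is shaped like the jar_candy but blue is not meant.

How it is judged:
At the end, for the whole second after the job is handed in: All three jars stand upright and still on the board, each within 8 mm of the back rail, between the fixed wall and the end-stop, and the end-stop is closed so far (joint over 0.118) that no more than 12 mm of gaps remain in the whole row (value of joint endstop above 0.118 m and x of jar_choc_center in the frame of shelf between 0.022 and 0.036 m and y of jar_choc_center in the frame of shelf between -0.165 and 0.05 m and z of jar_choc_center in the frame of shelf between 0.06 and 0.076 m and angle between each of jar_choc_center, jar_fruit_center, jar_candy_center's own z axis and vertical below 0.1 rad and linear speed of each of jar_choc, jar_fruit, jar_candy below 0.02 m/s and x of jar_fruit_center in the frame of shelf between 0.022 and 0.036 m and y of jar_fruit_center in the frame of shelf between -0.165 and 0.05 m and z of jar_fruit_center in the frame of shelf between 0.06 and 0.076 m and x of jar_candy_center in the frame of shelf between 0.022 and 0.036 m and y of jar_candy_center in the frame of shelf between -0.165 and 0.05 m and z of jar_candy_center in the frame of shelf between 0.06 and 0.076 m); the robot touches nothing.
It fails at once if a jar is tipped by more than about 25 degrees (angle between any of jar_choc_center, jar_fruit_center, jar_candy_center's own z axis and vertical above 0.45 rad).
It fails at once if the egg bowl moved more than 30 mm (distance of egg_bowl from where it was at the start of the episode above 0.03 m).
It fails at once if the kitchen scale moved more than 30 mm (distance of scale from where it was at the start of the episode above 0.03 m).
It fails at once if the bananas moved more than 30 mm (distance of bananas from where it was at the start of the episode above 0.03 m).
It also fails if it takes over 58 s, if anything falls off the work surface, if the arm or the gripper's body presses on something with over 40 N, if the wrist force passes 120 N, or if a joint passes its speed limit or range.

## Robot

A 6-joint arm with a two-finger parallel gripper is mounted at the origin on the work surface. World frame = base frame: x ahead of the robot, y to its left, z up, the work surface at z = 0. Lengths are in m, angles in rad, forces in N, time in s.
With the tool pointing down it reaches from about 0.275 to 0.975 m from the base axis. Payload 8.4 kg.
Tool frame: the origin (TCP) lies at the very end of the fingers, on their centre line; the grasp point (between the pads) lies 19 mm behind it (hold_point_z is the distance from the TCP to the grasp point, in m); z points along the fingers, y is the line along which they close (so a half turn about z gives the same grasp; the last joint's range is limited). The gripper opens to 92 mm and grips with 3 to 60 N. Pads are 20 mm wide; open, the fingers measure 128 mm over their backs; the gripper's body (75 mm by 189 mm) begins 69 mm behind the grasp point.
Start: joints at [1.105, 0.353, 1.633, -0, 1.155, -0.002], TCP at [0.28, 0.559, 0.215] pointing down, gripper open.
Joint ranges: [-2.63, 2.63], [-0.92, 2.1], [0.06, 2.66], [-1.3, 4.44], [0, 2.69], [-3.02, 3.02]. Speed limits (rad/s): [2.22, 2.22, 2.79, 3.14, 3.14, 3.14].

## Interface

Orientations are given as a 3x3 rotation matrix whose columns are the frame's x, y, z axes.
In Python, from workcell import * gives the robot as it stands.
- The arm moves only by the shell command python3 -m creep 'ROWS' [FORCE]. ROWS is JSON, a list of rows, each an object with "offset": the shift along the tool's x, y, z in mm, a list of three; "rot": the turn, a rotation vector about the tool's x, y, z in degrees, a list of three; "grip": the closure, from 0 (fully open) to 1 (shut). A call has 1 to 10 rows; each row shifts and turns the commanded pose from where the row before left it, along the tool's axes as they then stand; what a row does not reach is not made up. A row lasts 1/12 s, in which the tool goes at most 41.7 mm and 7.16 degrees, less where a joint would pass 70% of its speed; a pose out of reach is approached as far as the arm can. A call is refused whole if a number of a shift passes 41.7 or a number of a turn 7.16, either way. A call with a gripper value outside its range is refused whole. The fingers move at their own pace and stop on an object; FORCE is the grip in N (left out, the last holds). Time passes only in rows, so rows that do not move let the fingers close. It gives the time, the measured TCP pose, the force, the opening and the grip force at its end, in the units of the state.
- get_obs(): the state, without advancing time (a new reading comes with each control period).
- snapshot(name): name is "side" or "top"; returns the picture (384x512x3 uint8, red, green, blue); there is no depth.
- get_calibration(name): a dict with "intrinsics" (3x3 intrinsics, pixels), "dist_coeffs" ([k1, k2, p1, p2, k3] as OpenCV has them; the pictures are not rectified), "rvec" (rotation vector, rad) and "tvec" (3), from world to camera coordinates, as OpenCV has them. Camera axes: x right, y down, z forward; pixel columns grow to the right and rows downward; lengths in m; the calibration is good to about 2 mm. A picture is of the moment at which its call begins. get_calibration takes no time and is no camera call.
- job_done(): hands the job in; it is judged then, once.
The state is a dict: "clock": time; "joint_pos": joint angles; "joint_velocities": joint speeds; "tau": joint torques, N m; "tcp_pos": TCP position; "eef_rot": TCP orientation; "contact_force": force on the tool from outside, world axes, zero at the start; "ft_torque": the same for the moment, N m; "gripper_width": finger opening in m; "grip_force": force on a finger pad.
Only numpy, scipy, OpenCV 4.12 (cv2) and the standard library are available. Lean on these libraries where they do the work, as an engineer would, in place of code of your own. Each camera call takes 0.05 s, during which the arm holds its last target. There are 200 camera calls.

## Working session

There is one attempt and no reset: what is moved stays moved. The work goes in short steps, Python scripts to look and compute and a shell command to move; the robot and the scene stay as the last step left them, time stands still between calls to the robot, and variables do not carry over. Pictures are saved under pics/ and viewed, at most 10 in all, crops included, and the job is handed in when it is done.

```bash
mkdir -p pics
python3 - <<'E'
from workcell import *
import cv2
for n in("top","side"):
    im=snapshot(n); cv2.imwrite(f"pics/{n}0.png",im[:,:,::-1])
    c=get_calibration(n); print(n,c)
o=get_obs();print(o)
E
```

```text
top {'intrinsics': array([[430.47453129,   0.        , 251.37617335],
       [  0.        , 430.47453129, 185.40292046],
       [  0.        ,   0.        ,   1.        ]]), 'dist_coeffs': array([-0.11988349,  0.        ,  0.        ,  0.        ,  0.        ]), 'rvec': array([ 2.14616636, -2.16744036,  0.10930381]), 'tvec': array([0.02523263, 0.57999813, 1.29322602])}
side {'intrinsics': array([[347.26524695,   0.        , 254.59699808],
       [  0.        , 347.26524695, 189.93674298],
       [  0.        ,   0.        ,   1.        ]]), 'dist_coeffs': array([-0.02974512,  0.        ,  0.        ,  0.        ,  0.        ]), 'rvec': array([ 2.15238218, -0.6761802 ,  0.32869578]), 'tvec': array([-0.47825985,  0.2457632 ,  1.02873865])}
{'clock': 0.1, 'joint_pos': array([ 1.10460469e+00,  3.53566321e-01,  1.63407542e+00, -2.71354568e-06,
        1.15516978e+00, -2.40503044e-03]), 'joint_velocities': array([-2.26488984e-04, -2.61937991e-03, -8.32908800e-04,  6.86490401e-04,
       -1.20051203e-05, -1.87418640e-03]), 'tau': array([ 9.97233328e-04, -5.94895041e+01, -3.34935379e+01,  6.99399551e-02,
        1.81632978e-02,  2.83502033e-05]), 'tcp_pos': array([0.27938934, 0.55857794, 0.2139399 ]), 'eef_rot': array([[-8.94365514e-01,  4.47336596e-01, -5.45649083e-04],
       [ 4.47336929e-01,  8.94364850e-01, -1.08991558e-03],
       [ 4.50235789e-07, -1.21887189e-03, -9.99999257e-01]]), 'contact_force': array([-0.72246139, -0.25539696,  0.3027724 ]), 'ft_torque': array([-0.06065935,  0.01981433, -0.00305667]), 'grip_force': 0.0, 'gripper_width': 0.09205020507556712}
```

View pics/top0.png

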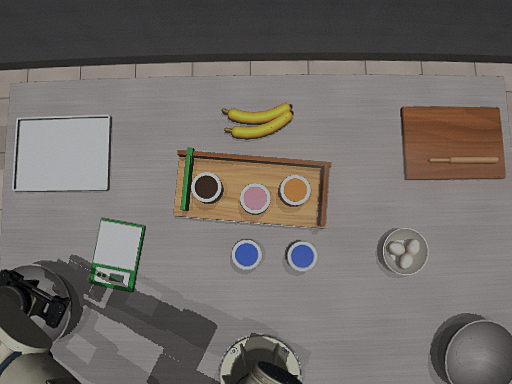

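View pics/side0.png

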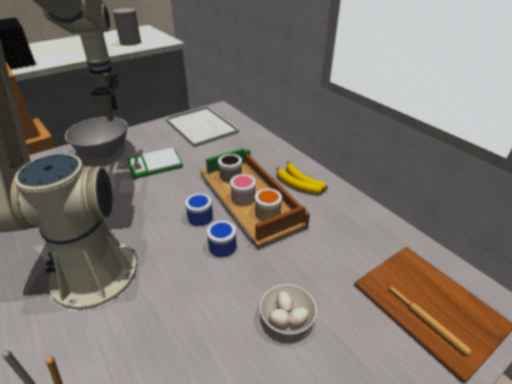

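The top view shows shelf spanning about (175-330, 150-228) px, green stop at (187,180), choc (207,187), candy (255,198), fruit (294,190), the blue look-alikes in front at (247,254) and (301,256), bananas behind (258,120). The side view agrees, with the discs at (230,158), (243,182) and (268,199).

```bash
cat > h.py <<'E'
from workcell import *
import cv2, numpy as np
def cam(n):
    c=get_calibration(n); R=cv2.Rodrigues(c["rvec"])[0]; t=np.array(c["tvec"]).ravel()
    return c["intrinsics"],c["dist_coeffs"],R,t
def ray(n,p):
    K,D,R,t=cam(n); u=cv2.undistortPoints(np.array([[p]],float),K,D)[0,0]
    d=R.T@np.array([u[0],u[1],1]); return -R.T@t,d/np.linalg.norm(d)
def plane(n,p,z):
    o,d=ray(n,p); return o+d*(z-o[2])/d[2]
def tri(p1,p2):
    o1,d1=ray("top",p1);o2,d2=ray("side",p2)
    s=np.linalg.lstsq(np.stack([d1,-d2],1),o2-o1,rcond=None)[0]
    a,b=o1+s[0]*d1,o2+s[1]*d2; return (a+b)/2,np.linalg.norm(a-b)
def blob(im,roi,lo,hi):
    x0,y0,x1,y1=roi; h=cv2.cvtColor(im,cv2.COLOR_RGB2HSV)[y0:y1,x0:x1]
    m=cv2.inRange(h,lo,hi); n,l,s,c=cv2.connectedComponentsWithStats(m)
    if n<2: return None
    i=1+np.argmax(s[1:,4]); return c[i]+[x0,y0],s[i,4],(l==i)
E
python3 - <<'E'
from h import *
t=cv2.imread("pics/top0.png")[:,:,::-1].copy(); s=cv2.imread("pics/side0.png")[:,:,::-1].copy()
ht,hs=[cv2.cvtColor(i,cv2.COLOR_RGB2HSV) for i in(t,s)]
print([ht[y,x] for x,y in[(207,187),(255,198),(294,190),(187,180),(260,158),(325,190),(230,220),(267,190)]],[hs[y,x] for x,y in[(230,158),(243,182),(268,199)]])
for n in("top","side"): print(ray(n,(256,192))[0])
c=cv2.resize(t[140:235,165:340],None,fx=4.5,fy=4.5,interpolation=cv2.INTER_CUBIC); cv2.imwrite("pics/crop.png",c[:,:,::-1])
c=cv2.resize(s[140:250,195:315],None,fx=5,fy=5,interpolation=cv2.INTER_CUBIC); cv2.imwrite("pics/crops.png",c[:,:,::-1])
E
```

```text
[array([11, 91, 56], dtype=uint8), array([171,  65, 165], dtype=uint8), array([ 16, 159, 165], dtype=uint8), array([ 66, 133, 149], dtype=uint8), array([ 12, 145, 120], dtype=uint8), array([ 10, 139, 112], dtype=uint8), array([14, 75, 98], dtype=uint8), array([105,  12, 177], dtype=uint8)] [array([  9, 122,  44], dtype=uint8), array([174, 140, 208], dtype=uint8), array([ 14, 255, 189], dtype=uint8)]
[0.42943629 0.00355315 1.35094038]
[ 0.01636722 -0.8135408   0.8278398 ]
```

View pics/crop.png

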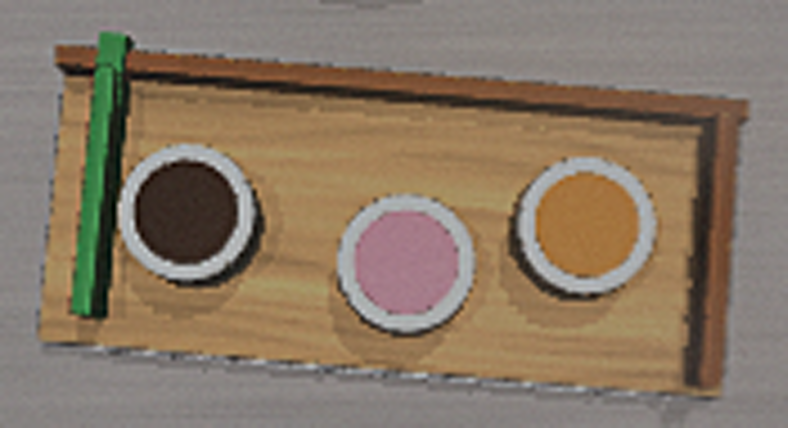

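View pics/crops.png

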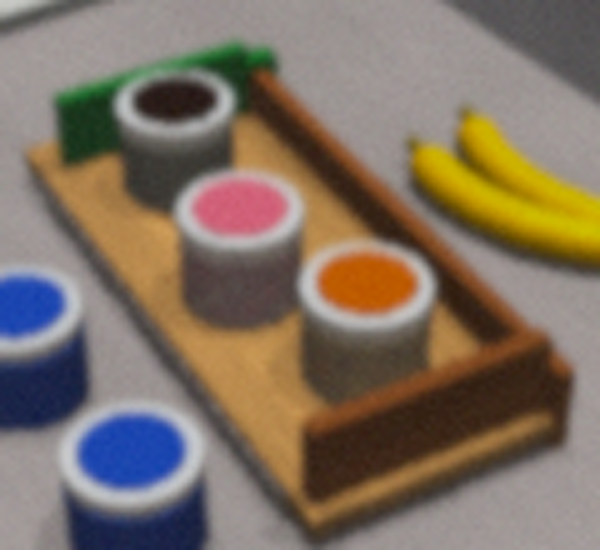

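The crops show: rail top, its front edge from about crop (130,75) to (715,118); end wall's inner edge at crop x≈715→697; stop plate at crop (103,190); board front edge from (40,342) to (720,395).

Run:
```python
from h import *
t=cv2.imread("pics/top0.png")[:,:,::-1].copy(); s=cv2.imread("pics/side0.png")[:,:,::-1].copy()
ht=cv2.cvtColor(t,cv2.COLOR_RGB2HSV).astype(int)
J={}
for nm,rt,rs,lo,hi in[("choc",(192,172,222,202),(220,152,242,166),(0,50,0),(30,255,90)),("candy",(240,183,270,213),(230,173,258,190),(150,40,90),(180,255,255)),("fruit",(280,175,309,205),(255,188,282,204),(8,120,120),(22,255,255))]:
    a=blob(t,rt,lo,hi);b=blob(s,rs,lo,hi); J[nm]=plane("top",a[0],.106)
    print(nm,a[0],a[1],b[0],b[1],tri(a[0],b[0]),J[nm])
# rail: lit top per column -> bottom(front) and top edges
m=(ht[...,0]>=4)&(ht[...,0]<=13)&(ht[...,1]>115)&(ht[...,2]>85)
F=[];B=[]
for c in range(200,316,2):
    r=np.where(m[145:172,c])[0]+145
    if len(r)>1: F.append((c,r.max()+.5));B.append((c,r.min()-.5))
W=[]
for r in range(175,220,2):
    c=np.where(m[r,312:335])[0]+312
    if len(c)>1: W.append((c.min()-.5,r))
def fit(P,z):
    Q=np.array([plane("top",p,z)[:2] for p in P],np.float32); vx,vy,x,y=cv2.fitLine(Q,cv2.DIST_HUBER,0,.01,.01).ravel()
    v=np.array([vx,vy]); return v*np.sign(v[np.argmax(abs(v))]),np.array([x,y])
vf,pf=fit(F,.07);vb,pb=fit(B,.07);vw,pw=fit(W,.095)
print("rail",vf,pf,vb,pb,"wall",vw,pw)
G=blob(t,(170,145,200,215),(45,90,60),(85,255,255)); print("green",G[0],G[1])
ys=np.array([165+0,0]);
# board front edge check
E=[plane("top",(165+x/4.5,140+y/4.5),.03)[:2] for x,y in((40,342),(720,395))]; print("front",E)
ey=vf if vf[1]>0 else -vf; ex=np.array([ey[1],-ey[0]])
sx=pf@ex-.075; sy=pw@ey  # wall inner at centre
# intersect wall line at its own x
O=ex*sx+ey*(sy+.2); print("O",O,"ex",ex,"yaw deg",np.degrees(np.arctan2(ex[1],ex[0])),"yaw wall",np.degrees(np.arctan2(vw[1],vw[0])))
S=lambda p:((p[:2]-O)@ex*1e3,(p[:2]-O)@ey*1e3)
for k in J: print(k,S(J[k]))
print("front",[S(e) for e in E],"railback",S(pb),"green",S(plane("top",G[0],.095)))
for p in [(98,190),(120,190)]: print("green edge",S(plane("top",(165+p[0]/4.5,140+p[1]/4.5),.095)))
for n,p in(("blue1",(247,254)),("blue2",(301,256))): print(n,S(plane("top",p,.09)),plane("top",p,.09))
```

```text
choc [205.80445545 186.45544554] 404 [229.575 159.725] 80 (array([0.57129256, 0.1513405 , 0.10453832]), np.float64(0.0020755579639170317)) [0.57020982 0.15165376 0.106     ]
candy [254.79481132 197.84669811] 424 [242.53960396 180.95049505] 202 (array([0.53639209, 0.00851752, 0.10590652]), np.float64(0.0021460867140772892)) [0.53544434 0.00904076 0.106     ]
fruit [294.94146341 189.40243902] 410 [267.94148936 196.13297872] 188 (array([ 0.55980065, -0.10856309,  0.10488392]), np.float64(0.0019659490584077767)) [ 0.55883931 -0.10794413  0.106     ]
rail [0.09179201 0.9957782 ] [0.6528637  0.00154747] [0.09370229 0.9956003 ] [0.66486037 0.00142145] wall [ 0.9965259  -0.08328377] [ 0.540444   -0.18897496]
green [185.90847458 176.70847458] 295
front [array([0.48811869, 0.2594774 ]), array([ 0.4476065 , -0.20469335])]
O [0.5781769  0.00839471] ex [ 0.9957782  -0.09179201] yaw deg -5.2667084 yaw wall -4.7773423
choc (np.float64(-21.083492069744995), np.float64(141.92292264751794))
candy (np.float64(-42.611467741299215), np.float64(-3.2791856141257187))
fruit (np.float64(-8.576993007042795), np.float64(-117.62271248314599))
front [(np.float64(-112.72540391449266), np.float64(241.75604502387694)), (np.float64(-110.45939457312964), np.float64(-224.17376484849018))] railback (np.float32(86.95758), np.float32(1.0130308)) green (np.float64(4.108592029447796), np.float64(205.03395287345657))
green edge (np.float64(-12.032335124466844), np.float64(200.80386510148094))
green edge (np.float64(-10.856967681185122), np.float64(186.31519086217364))
blue1 (np.float64(-206.30774273508544), np.float64(6.057211119734802)) [0.37329617 0.03336375 0.09      ]
blue2 (np.float64(-199.31760626214495), np.float64(-150.7244091849302)) [ 0.36586549 -0.12339761  0.09      ]
```

Measurements agree with the given sizes: lid heights are 0.105 triangulated, the front edge comes out at x≈-111, and the stop is about 14 mm thick. Yaw is -5.3°. In the shelf frame the jars are choc (-21,142), candy (-43,-3) and fruit (-9,-118). I'll align the tool so that tool x = -shelf x and tool y = shelf y, then push with half-open fingers as a cradle.

```bash
cat >> h.py <<'E'
yaw=np.radians(-5.2667); ex=np.array([np.cos(yaw),np.sin(yaw)]); ey=np.array([-ex[1],ex[0]]); O=np.array([.5782,.0084])
S=lambda p:np.round([(p[:2]-O)@ex*1e3,(p[:2]-O)@ey*1e3,p[2]*1e3] if len(p)>2 else [(p[:2]-O)@ex*1e3,(p[:2]-O)@ey*1e3],1)
def st():
    o=get_obs(); f=o["contact_force"]; R=o["eef_rot"]
    print("t%.2f"%o["clock"],"shelf",S(o["tcp_pos"]),"toolyaw err",np.round(np.degrees(np.arctan2(R[1,1],R[0,1])-yaw)-90,2),"F",np.round([f[:2]@ex,f[:2]@ey,f[2]],1),"w",round(o["gripper_width"]*1e3,1))
E
python3 -m creep '[{"offset":[0,0,0],"rot":[0,0,-7.1],"grip":0.61},{"offset":[0,0,0],"rot":[0,0,-7.1],"grip":0.61},{"offset":[0,0,0],"rot":[0,0,-7.1],"grip":0.61},{"offset":[-20,-34,0],"rot":[0,0,0],"grip":0.61},{"offset":[-20,-34,0],"rot":[0,0,0],"grip":0.61},{"offset":[-20,-34,0],"rot":[0,0,0],"grip":0.61},{"offset":[-20,-34,0],"rot":[0,0,0],"grip":0.61},{"offset":[-20,-34,0],"rot":[0,0,0],"grip":0.61}]'
python3 -c "from h import *;st()"
```

```text
clock: 0.77
tcp_pos: [0.3637, 0.3787, 0.2143]
eef_rot: [[-0.996, 0.091, -0.0], [0.091, 0.996, -0.0], [0.0, -0.0, -1.0]]
contact_force: [0.8, 1.3, -0.4]
gripper_width: 0.0405
grip_force: 0.0
t0.77 shelf [-247.6  349.   214.3] toolyaw err 0.03 F [ 0.6  1.4 -0.4] w 40.5
```

```bash
python3 -m creep '[{"offset":[-20.5,-34.7,0],"rot":[0,0,0],"grip":0.61},{"offset":[-20.5,-34.7,0],"rot":[0,0,0],"grip":0.61},{"offset":[-20.5,-34.7,0],"rot":[0,0,0],"grip":0.61},{"offset":[-20.5,-34.7,0],"rot":[0,0,0],"grip":0.61},{"offset":[-20.5,-34.7,0],"rot":[0,0,0],"grip":0.61},{"offset":[-20.5,-34.7,0],"rot":[0,0,0],"grip":0.61},{"offset":[0,0,38],"rot":[0,0,0],"grip":0.61},{"offset":[0,0,38],"rot":[0,0,0],"grip":0.61},{"offset":[0,0,38],"rot":[0,0,0],"grip":0.61},{"offset":[0,0,30],"rot":[0,0,0],"grip":0.61}]'
python3 -m creep '[{"offset":[0,0,20],"rot":[0,0,0],"grip":0.61},{"offset":[0,0,5],"rot":[0,0,0],"grip":0.61},{"offset":[0,0,0],"rot":[0,0,0],"grip":0.61}]'
python3 -c "from h import *;st()"
```

```text
clock: 1.6
tcp_pos: [0.466, 0.161, 0.0683]
eef_rot: [[-0.996, 0.093, -0.001], [0.093, 0.996, -0.0], [0.001, -0.0, -1.0]]
contact_force: [-0.3, 0.2, 0.3]
gripper_width: 0.0358
grip_force: 0.0
clock: 1.85
tcp_pos: [0.4657, 0.1615, 0.0443]
eef_rot: [[-0.996, 0.092, -0.003], [0.092, 0.996, -0.001], [0.003, -0.001, -1.0]]
contact_force: [0.4, -0.2, 0.1]
gripper_width: 0.036
grip_force: 0.0
t1.85 shelf [-126.1  142.1   44.3] toolyaw err -0.01 F [ 0.5 -0.1  0.1] w 36.0
```

```bash
python3 -m creep '[{"offset":[-12,0,0],"rot":[0,0,0],"grip":0.61},{"offset":[-12,0,0],"rot":[0,0,0],"grip":0.61},{"offset":[-12,0,0],"rot":[0,0,0],"grip":0.61},{"offset":[-10,0,0],"rot":[0,0,0],"grip":0.61},{"offset":[-4,0,0],"rot":[0,0,0],"grip":0.61},{"offset":[-4,0,0],"rot":[0,0,0],"grip":0.61},{"offset":[-4,0,0],"rot":[0,0,0],"grip":0.61},{"offset":[-4,0,0],"rot":[0,0,0],"grip":0.61},{"offset":[-4,0,0],"rot":[0,0,0],"grip":0.61},{"offset":[-4,0,0],"rot":[0,0,0],"grip":0.61}]'
python3 -c "from h import *;st()"
python3 -m creep '[{"offset":[-4,0,0],"rot":[0,0,0],"grip":0.61},{"offset":[-4,0,0],"rot":[0,0,0],"grip":0.61},{"offset":[-4,0,0],"rot":[0,0,0],"grip":0.61},{"offset":[-4,0,0],"rot":[0,0,0],"grip":0.61},{"offset":[-3,0,0],"rot":[0,0,0],"grip":0.61},{"offset":[0,0,0],"rot":[0,0,0],"grip":0.61}]'
python3 - <<'E'
from h import *
st(); t=snapshot("top"); cv2.imwrite("pics/t1.png",cv2.resize(t[100:280,120:390],None,fx=2.9,fy=2.9)[:,:,::-1])
E
```

```text
clock: 2.68
tcp_pos: [0.5364, 0.1554, 0.0455]
eef_rot: [[-0.996, 0.092, -0.001], [0.092, 0.996, -0.0], [0.001, -0.0, -1.0]]
contact_force: [-2.5, 0.4, 1.5]
gripper_width: 0.0355
grip_force: 1.5
t2.68 shelf [-55.2 142.6  45.5] toolyaw err 0.0 F [-2.5  0.2  1.5] w 35.5
clock: 3.18
tcp_pos: [0.5566, 0.1537, 0.0456]
eef_rot: [[-0.996, 0.092, 0.001], [0.092, 0.996, 0.0], [-0.001, 0.0, -1.0]]
contact_force: [1.2, 0.6, 0.2]
gripper_width: 0.0358
grip_force: 0.0
t3.18 shelf [-34.9 142.7  45.6] toolyaw err -0.01 F [1.1 0.7 0.2] w 35.8
```

View pics/t1.png

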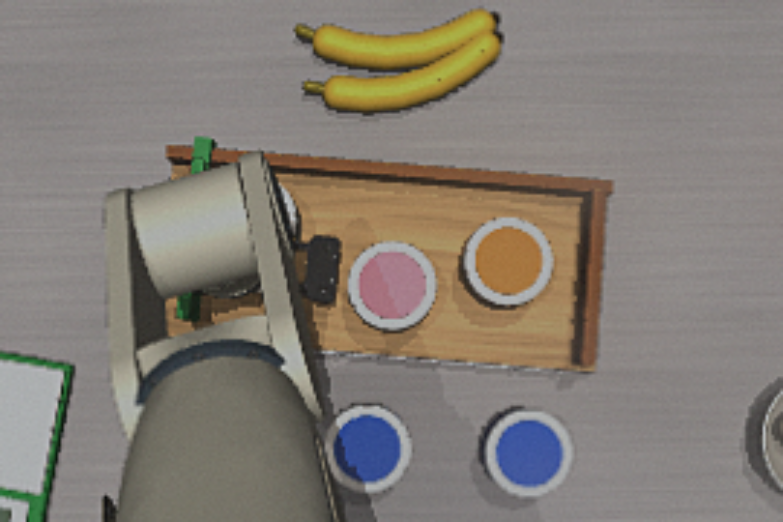

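The wrist covers choc, whose lid edge shows at about (290,205) in the crop; the other jars are undisturbed. I'll keep pushing until the rail resists.

```bash
python3 -m creep '[{"offset":[-4,0,0],"rot":[0,0,0],"grip":0.61},{"offset":[-4,0,0],"rot":[0,0,0],"grip":0.61},{"offset":[-3,0,0],"rot":[0,0,0],"grip":0.61}]'
python3 -c "from h import *;st()"
python3 -m creep '[{"offset":[-2,0,0],"rot":[0,0,0],"grip":0.61},{"offset":[-1,0,0],"rot":[0,0,0],"grip":0.61}]'
python3 -c "from h import *;st()"
```

```text
clock: 3.48
tcp_pos: [0.5669, 0.1527, 0.0456]
eef_rot: [[-0.996, 0.092, 0.0], [0.092, 0.996, 0.0], [-0.0, 0.0, -1.0]]
contact_force: [-1.8, 1.0, 0.3]
gripper_width: 0.036
grip_force: 0.9
t3.48 shelf [-24.5 142.7  45.6] toolyaw err -0.0 F [-1.9  0.8  0.3] w 36.0
clock: 3.65
tcp_pos: [0.5698, 0.1524, 0.0456]
eef_rot: [[-0.996, 0.092, -0.0], [0.092, 0.996, 0.0], [0.0, 0.0, -1.0]]
contact_force: [-3.4, -0.1, 0.2]
gripper_width: 0.0353
grip_force: 1.3
t3.65 shelf [-21.6 142.6  45.6] toolyaw err -0.01 F [-3.4 -0.4  0.2] w 35.3
```

Expected rail contact is at about -21, so continue in small steps.

```bash
for i in 1 2; do python3 -m creep '[{"offset":[-1,0,0],"rot":[0,0,0],"grip":0.61},{"offset":[-1,0,0],"rot":[0,0,0],"grip":0.61}]' >/dev/null
python3 -c "from h import *;st()"; done
```

```text
t3.82 shelf [-20.1 142.6  45.6] toolyaw err -0.01 F [-2.4 -0.1  1.7] w 35.7
t3.98 shelf [-18.3 142.6  45.5] toolyaw err -0.01 F [-7.9  1.2  4.1] w 35.9
```

```bash
python3 -m creep '[{"offset":[10,0,0],"rot":[0,0,0],"grip":0.61},{"offset":[25,0,0],"rot":[0,0,0],"grip":0.61},{"offset":[36,0,0],"rot":[0,0,0],"grip":0.61},{"offset":[35,0,0],"rot":[0,0,0],"grip":0.61},{"offset":[0,-36.5,0],"rot":[0,0,0],"grip":0.61},{"offset":[0,-36.5,0],"rot":[0,0,0],"grip":0.61},{"offset":[0,-36.5,0],"rot":[0,0,0],"grip":0.61},{"offset":[0,-36.5,0],"rot":[0,0,0],"grip":0.61},{"offset":[0,0,0],"rot":[0,0,0],"grip":0.61}]' >/dev/null
python3 -c "from h import *;st()"
python3 -m creep '[{"offset":[-12,0,0],"rot":[0,0,0],"grip":0.61},{"offset":[-8,0,0],"rot":[0,0,0],"grip":0.61},{"offset":[-4,0,0],"rot":[0,0,0],"grip":0.61},{"offset":[-5,0,0],"rot":[0,0,0],"grip":0.61},{"offset":[-5,0,0],"rot":[0,0,0],"grip":0.61},{"offset":[-5,0,0],"rot":[0,0,0],"grip":0.61},{"offset":[-5,0,0],"rot":[0,0,0],"grip":0.61},{"offset":[-5,0,0],"rot":[0,0,0],"grip":0.61},{"offset":[-5,0,0],"rot":[0,0,0],"grip":0.61},{"offset":[-5,0,0],"rot":[0,0,0],"grip":0.61}]' >/dev/null
python3 -c "from h import *;st()"
```

```text
t4.73 shelf [-124.6   -7.7   45.8] toolyaw err -0.15 F [ 0.   0.5 -0.3] w 36.0
t5.57 shelf [-64.5  -3.3  45.4] toolyaw err 0.0 F [-2.2  0.9 -1.8] w 35.7
```

```bash
python3 -m creep '[{"offset":[-5,0,0],"rot":[0,0,0],"grip":0.61},{"offset":[-5,0,0],"rot":[0,0,0],"grip":0.61},{"offset":[-5,0,0],"rot":[0,0,0],"grip":0.61},{"offset":[-5,0,0],"rot":[0,0,0],"grip":0.61},{"offset":[-5,0,0],"rot":[0,0,0],"grip":0.61},{"offset":[-5,0,0],"rot":[0,0,0],"grip":0.61},{"offset":[-4,0,0],"rot":[0,0,0],"grip":0.61},{"offset":[-3,0,0],"rot":[0,0,0],"grip":0.61},{"offset":[-1,0,0],"rot":[0,0,0],"grip":0.61},{"offset":[-1,0,0],"rot":[0,0,0],"grip":0.61}]' >/dev/null
python3 -c "from h import *;st()"
for i in 1 2; do python3 -m creep '[{"offset":[-1,0,0],"rot":[0,0,0],"grip":0.61},{"offset":[-1,0,0],"rot":[0,0,0],"grip":0.61}]' >/dev/null
python3 -c "from h import *;st()"; done
```

```text
t6.40 shelf [-26.1  -3.4  45.5] toolyaw err -0.01 F [-3.3 -0.3  1.6] w 35.8
t6.57 shelf [-24.2  -3.4  45.6] toolyaw err -0.0 F [-2.2  0.8 -0.2] w 35.6
t6.73 shelf [-21.9  -3.4  45.6] toolyaw err -0.0 F [-3.2 -0.  -1.1] w 35.7
```

Finish the candy push, then retreat and go to fruit (y -118).

```bash
python3 -m creep '[{"offset":[-1.5,0,0],"rot":[0,0,0],"grip":0.61},{"offset":[-1,0,0],"rot":[0,0,0],"grip":0.61},{"offset":[-1,0,0],"rot":[0,0,0],"grip":0.61},{"offset":[0,0,0],"rot":[0,0,0],"grip":0.61}]' >/dev/null
python3 -c "from h import *;st()"
python3 -m creep '[{"offset":[10,0,0],"rot":[0,0,0],"grip":0.61},{"offset":[25,0,0],"rot":[0,0,0],"grip":0.61},{"offset":[36,0,0],"rot":[0,0,0],"grip":0.61},{"offset":[32,0,0],"rot":[0,0,0],"grip":0.61},{"offset":[0,-38,0],"rot":[0,0,0],"grip":0.61},{"offset":[0,-38,0],"rot":[0,0,0],"grip":0.61},{"offset":[0,-38,0],"rot":[0,0,0],"grip":0.61},{"offset":[0,0,0],"rot":[0,0,0],"grip":0.61},{"offset":[-20,0,0],"rot":[0,0,0],"grip":0.61},{"offset":[-20,0,0],"rot":[0,0,0],"grip":0.61}]' >/dev/null
python3 -c "from h import *;st()"
python3 -m creep '[{"offset":[-15,0,0],"rot":[0,0,0],"grip":0.61},{"offset":[-8,0,0],"rot":[0,0,0],"grip":0.61},{"offset":[-5,0,0],"rot":[0,0,0],"grip":0.61},{"offset":[-5,0,0],"rot":[0,0,0],"grip":0.61},{"offset":[-5,0,0],"rot":[0,0,0],"grip":0.61},{"offset":[-5,0,0],"rot":[0,0,0],"grip":0.61},{"offset":[-5,0,0],"rot":[0,0,0],"grip":0.61},{"offset":[-5,0,0],"rot":[0,0,0],"grip":0.61},{"offset":[-4,0,0],"rot":[0,0,0],"grip":0.61},{"offset":[-2,0,0],"rot":[0,0,0],"grip":0.61}]' >/dev/null
python3 -c "from h import *;st()"
```

```text
t7.07 shelf [-18.6  -3.4  45.5] toolyaw err -0.01 F [-3.8  0.4  2.7] w 36.0
t7.90 shelf [ -81.6 -118.1   45.9] toolyaw err -0.15 F [-0.6 -0.1 -0.3] w 36.2
t8.73 shelf [ -22.1 -117.2   45.5] toolyaw err 0.0 F [-2.4 -0.2 -1. ] w 35.8
```

```bash
python3 -m creep '[{"offset":[-1.5,0,0],"rot":[0,0,0],"grip":0.61},{"offset":[-1.5,0,0],"rot":[0,0,0],"grip":0.61},{"offset":[-1,0,0],"rot":[0,0,0],"grip":0.61},{"offset":[-0.5,0,0],"rot":[0,0,0],"grip":0.61}]' >/dev/null
python3 -c "from h import *;st()"
python3 -m creep '[{"offset":[10,0,0],"rot":[0,0,0],"grip":0.61},{"offset":[25,0,0],"rot":[0,0,0],"grip":0.61},{"offset":[36,0,0],"rot":[0,0,0],"grip":0.61},{"offset":[0,0,-30],"rot":[0,0,0],"grip":1},{"offset":[0,0,-40],"rot":[0,0,0],"grip":1},{"offset":[0,0,-40],"rot":[0,0,0],"grip":1},{"offset":[0,38,0],"rot":[0,0,0],"grip":1},{"offset":[0,38,0],"rot":[0,0,0],"grip":1},{"offset":[0,38,0],"rot":[0,0,0],"grip":1},{"offset":[0,38,0],"rot":[0,0,0],"grip":1}]' >/dev/null
python3 -m creep '[{"offset":[-12,38,0],"rot":[0,0,0],"grip":1},{"offset":[-12,38,0],"rot":[0,0,0],"grip":1},{"offset":[-12,38,0],"rot":[0,0,0],"grip":1},{"offset":[-12,38,0],"rot":[0,0,0],"grip":1},{"offset":[-12,38,0],"rot":[0,0,0],"grip":1},{"offset":[-12,38,0],"rot":[0,0,0],"grip":1},{"offset":[0,0,0],"rot":[0,0,0],"grip":1}]' >/dev/null
python3 - <<'E'
from h import *
st(); t=snapshot("top"); cv2.imwrite("pics/t2.png",cv2.resize(t[100:280,120:390],None,fx=2.9,fy=2.9)[:,:,::-1])
E
```

```text
t9.07 shelf [ -18.7 -117.4   45.4] toolyaw err -0.0 F [-6.4 -0.5  1.3] w 36.0
t10.48 shelf [-14.7 269.2 156.1] toolyaw err 0.15 F [-0.4 -0.5  0.2] w 0.3
```

View pics/t2.png

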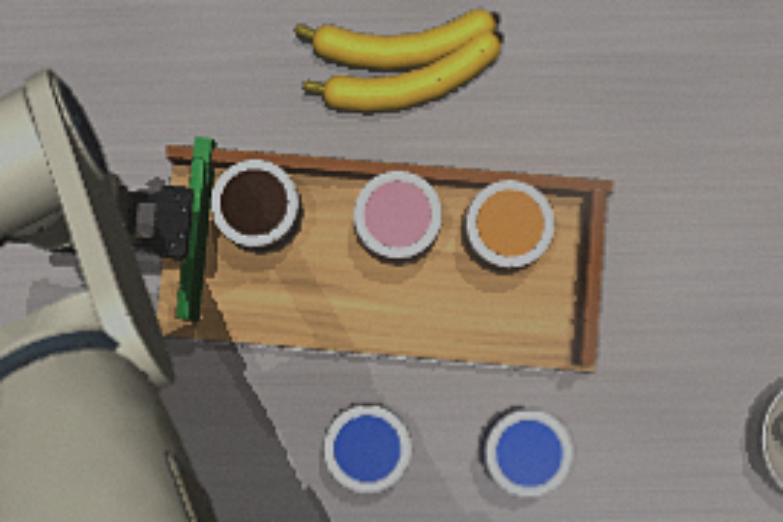

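All three jars stand at the rail, with lids at (255,204), (398,214) and (510,224) in the crop; the gripper is outside the stop. Next I descend and push the stop.

```bash
python3 -m creep '[{"offset":[0,0,36],"rot":[0,0,0],"grip":1},{"offset":[0,0,36],"rot":[0,0,0],"grip":1},{"offset":[0,0,22],"rot":[0,0,0],"grip":1},{"offset":[0,-12,0],"rot":[0,0,0],"grip":1},{"offset":[0,-12,0],"rot":[0,0,0],"grip":1},{"offset":[0,-8,0],"rot":[0,0,0],"grip":1},{"offset":[0,-5,0],"rot":[0,0,0],"grip":1},{"offset":[0,-5,0],"rot":[0,0,0],"grip":1},{"offset":[0,-5,0],"rot":[0,0,0],"grip":1},{"offset":[0,-5,0],"rot":[0,0,0],"grip":1}]' >/dev/null
python3 -c "from h import *;st()"
python3 -m creep '[{"offset":[0,-5,0],"rot":[0,0,0],"grip":1},{"offset":[0,-5,0],"rot":[0,0,0],"grip":1},{"offset":[0,-5,0],"rot":[0,0,0],"grip":1},{"offset":[0,-5,0],"rot":[0,0,0],"grip":1},{"offset":[0,-5,0],"rot":[0,0,0],"grip":1},{"offset":[0,-5,0],"rot":[0,0,0],"grip":1},{"offset":[0,-5,0],"rot":[0,0,0],"grip":1},{"offset":[0,-5,0],"rot":[0,0,0],"grip":1}]' >/dev/null
python3 -c "from h import *;st()"
```

```text
t11.37 shelf [-15.8 211.   63.2] toolyaw err -0.03 F [-0.2  4.3  4.8] w 0.7
t12.03 shelf [-16.8 170.1  61.6] toolyaw err -0.0 F [3.4 4.5 1.7] w 0.1
```

```bash
python3 -m creep '[{"offset":[0,-4,0],"rot":[0,0,0],"grip":1},{"offset":[0,-4,0],"rot":[0,0,0],"grip":1},{"offset":[0,-4,0],"rot":[0,0,0],"grip":1},{"offset":[0,-4,0],"rot":[0,0,0],"grip":1},{"offset":[0,-4,0],"rot":[0,0,0],"grip":1},{"offset":[0,-4,0],"rot":[0,0,0],"grip":1},{"offset":[0,-4,0],"rot":[0,0,0],"grip":1},{"offset":[0,-4,0],"rot":[0,0,0],"grip":1}]' >/dev/null
python3 - <<'E'
from h import *
st(); t=snapshot("top"); s=snapshot("side"); a=cv2.resize(t[130:250,160:340],(540,360)); b=cv2.resize(s[130:260,190:320],(360,360)); cv2.imwrite("pics/t3.png",np.hstack([a[:,:440],b])[:,:,::-1])
E
```

```text
t12.70 shelf [-17.  138.7  61.5] toolyaw err -0.01 F [1.4 5.7 1.5] w 0.5
```

View pics/t3.png

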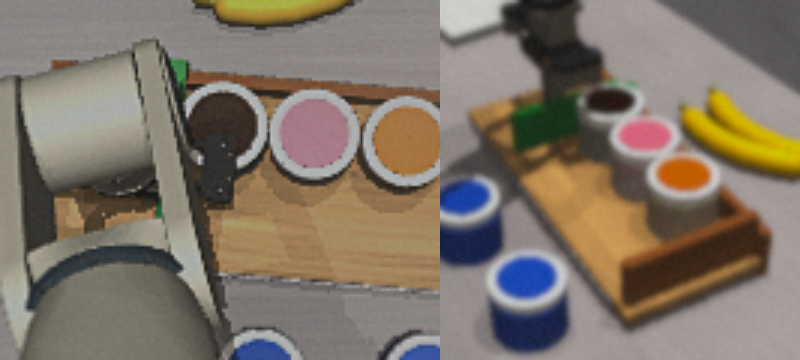

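The row is intact at the rail: choc and candy touch, and fruit is about to. I keep closing and watch the force.

```bash
python3 -m creep '[{"offset":[0,-4,0],"rot":[0,0,0],"grip":1},{"offset":[0,-4,0],"rot":[0,0,0],"grip":1},{"offset":[0,-4,0],"rot":[0,0,0],"grip":1},{"offset":[0,-4,0],"rot":[0,0,0],"grip":1},{"offset":[0,-4,0],"rot":[0,0,0],"grip":1},{"offset":[0,-4,0],"rot":[0,0,0],"grip":1},{"offset":[0,-3,0],"rot":[0,0,0],"grip":1},{"offset":[0,-2,0],"rot":[0,0,0],"grip":1}]' >/dev/null
python3 -c "from h import *;st()"
python3 -m creep '[{"offset":[0,-2,0],"rot":[0,0,0],"grip":1},{"offset":[0,-1,0],"rot":[0,0,0],"grip":1}]' >/dev/null
python3 -c "from h import *;st()"
python3 -m creep '[{"offset":[0,-1,0],"rot":[0,0,0],"grip":1},{"offset":[0,-1,0],"rot":[0,0,0],"grip":1}]' >/dev/null
python3 -c "from h import *;st()"
```

```text
t13.47 shelf [-17.3 110.2  61.4] toolyaw err -0.03 F [ 1.1  8.  -0.3] w 0.1
t13.63 shelf [-17.3 107.2  61.4] toolyaw err -0.03 F [0.7 9.  0.7] w 0.4
t13.80 shelf [-17.3 105.4  61.4] toolyaw err -0.03 F [1.9 8.5 0.5] w 0.7
```

```bash
for i in 1 2 3; do python3 -m creep '[{"offset":[0,-1,0],"rot":[0,0,0],"grip":1},{"offset":[0,-0.5,0],"rot":[0,0,0],"grip":1}]' >/dev/null
python3 -c "from h import *;st()"; done
```

```text
t13.97 shelf [-17.3 103.8  61.4] toolyaw err -0.03 F [1.1 8.7 0.3] w 0.6
t14.13 shelf [-17.3 102.4  61.4] toolyaw err -0.03 F [0.3 8.9 0.8] w 0.5
t14.30 shelf [-17.4 100.9  61.4] toolyaw err -0.02 F [2.  8.8 0.9] w 0.1
```

```bash
cat >> h.py <<'E'
def jars():
    t=snapshot("top"); s=snapshot("side")
    for nm,lo,hi in[("candy",(150,40,90),(180,255,255)),("fruit",(8,120,130),(22,255,255))]:
        x=blob(t,(215,170,320,200),lo,hi); print(nm,S(plane("top",x[0],.106)),x[1])
    x=blob(t,(190,165,260,200),(0,40,0),(30,255,75)); print("choc",S(plane("top",x[0],.106)),x[1])
    return t,s
E
python3 -c "from h import *;jars()"
```

```text
candy [ 23.  -63.2 106. ] 334
fruit [  26.5 -152.6  106. ] 362
choc [ 34.4  22.6 106. ] 235
```

```bash
for i in 1 2 ; do python3 -m creep '[{"offset":[0,-0.7,0],"rot":[0,0,0],"grip":1},{"offset":[0,-0.7,0],"rot":[0,0,0],"grip":1}]' >/dev/null
python3 -c "from h import *;st()"; done
```

```text
t14.57 shelf [-17.3  99.6  61.4] toolyaw err -0.02 F [1.6 8.4 1. ] w 0.6
t14.73 shelf [-17.3  99.2  61.5] toolyaw err -0.07 F [ 1.  18.  -0.6] w 0.4
```

The force jumped to 18 N, so the row is closed against the wall. I back off, lift and check.

```bash
python3 -m creep '[{"offset":[0,5,0],"rot":[0,0,0],"grip":1},{"offset":[0,20,0],"rot":[0,0,0],"grip":1},{"offset":[0,38,0],"rot":[0,0,0],"grip":1},{"offset":[0,30,-20],"rot":[0,0,0],"grip":1},{"offset":[0,30,-25],"rot":[0,0,0],"grip":1},{"offset":[20,30,-20],"rot":[0,0,0],"grip":1},{"offset":[25,30,-10],"rot":[0,0,0],"grip":1},{"offset":[20,30,0],"rot":[0,0,0],"grip":1},{"offset":[20,30,0],"rot":[0,0,0],"grip":1},{"offset":[0,0,0],"rot":[0,0,0],"grip":1}]' >/dev/null
python3 - <<'E'
from h import *
st(); t,s=jars()
for nm,p in (("green",blob(t,(170,140,250,215),(45,90,60),(85,255,255))),): print(nm,S(plane("top",p[0],.095)),p[1])
a=cv2.resize(t[130:250,160:340],(540,360)); b=cv2.resize(s[140:250,215:315],(260,286)); b=cv2.copyMakeBorder(b,0,74,0,0,0); cv2.imwrite("pics/t4.png",np.hstack([a,b])[:,:,::-1])
E
```

```text
t15.57 shelf [-105.8  343.7  136.3] toolyaw err 0.19 F [-0.3 -0.  -0.3] w 0.6
candy [ 23.4 -65.1 106. ] 329
fruit [  26.6 -154.2  106. ] 365
choc [ 26.6  25.9 106. ] 364
green [ 4.7 77.1 95. ] 293
```

View pics/t4.png

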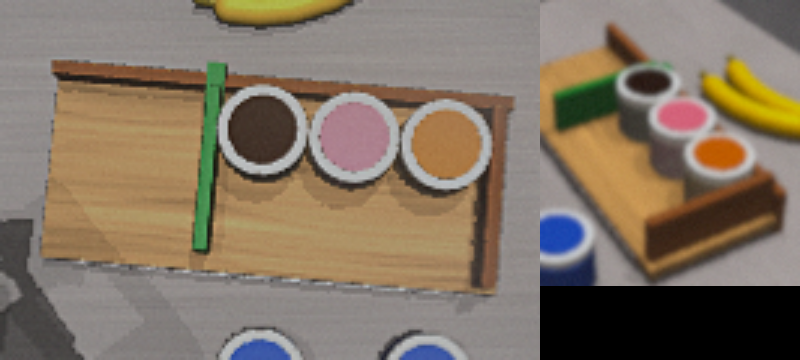

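The jars stand side by side at the rail between wall and stop. My detection window clipped the lids at row 170, so I re-measure with a taller one.

```bash
sed -i 's/(215,170,320,200)/(215,162,320,205)/; s/(190,165,260,200)/(215,160,265,200)/' h.py; python3 -c "
from h import *
t,s=jars()
for nm,rt,lo,hi in[('candy',(262,163,296,190),(150,40,90),(180,255,255)),('fruit',(294,165,320,192),(8,100,120),(22,255,255)),('choc',(236,160,262,188),(0,50,0),(30,255,90))]:
    x=blob(t,rt,lo,hi);print(nm,S(plane('top',x[0],.106)),x[1])"
```

```text
candy [ 29.3 -64.6 106. ] 415
fruit [  29.3 -154.   106. ] 400
choc [ 29.2  25.8 106. ] 402
candy [ 29.3 -64.6 106. ] 415
fruit [  29.  -153.9  106. ] 410
choc [ 29.2  25.7 106. ] 409
```

All jars are at x≈29 mm, spaced 90 mm apart (needed 22–36), so the stop is at about q = 0.129.

```bash
python3 -c "
from workcell import *
print(job_done())"
```

```text
the job is handed in; nothing more can be done
None
```

The job is handed in: all three jars stand upright in a touching row against the back rail (about 1 mm off), closed in by the end-stop at about 0.129 m; the verdict wasn't reported back.

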